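Free the key switch and hold it turned

ROBOT

A 6-joint arm with a two-finger parallel gripper is mounted at the origin on a cart in front of the work surface, level with it; the furniture and walls round the work are solid. World frame = base frame: x ahead of the robot, y to its left, z up, the work surface at z = 0. Lengths are in m, angles in rad, forces in N, time in s.
With the tool pointing down it reaches from about 0.35 to 0.875 m from the base axis. Payload 15.5 kg.
Tool frame: the origin (TCP) lies at the very end of the fingers, on their centre line; the grasp point (between the pads) lies 19 mm behind it (robot.tcp_to_grasp is the distance from the TCP to the grasp point, in m); z points along the fingers, y is the line along which they close (so a half turn about z gives the same grasp; the last joint's range is limited). The gripper opens to 85 mm and grips with 20 to 120 N. Pads are 22 mm wide; open, the fingers measure 114 mm over their backs; the gripper's body (76 mm by 85 mm) begins 54 mm behind the grasp point. The pads swing forward as they close: fully open they stand 13 mm farther back than shut.
Start: joints at [-0.096, 0.494, 1.345, -0, 1.302, -0.096], TCP at [0.625, 0, 0.231] pointing down, gripper open.
Joint ranges: [-2.91, 2.91], [-0.82, 2.16], [0.22, 2.67], [-1.22, 4.37], [0.12, 2.79], [-3.08, 3.08]. Speed limits (rad/s): [1.89, 1.89, 2.57, 3.01, 3.01, 3.01].

INTERFACE

Orientations are given as a unit quaternion [x, y, z, w].
In Python, from cell import robot gives the robot as it stands.
- The arm moves only by the tool carry_out, never from a script. Its argument "targets" is a list of rows, each an object of numbers: "x", "y", "z": the shift along the world's x, y, z normalised to -1 to 1, where 1 is 300 mm; "spin": the turn about the world's z normalised to -1 to 1, where 1 is 2 pi rad. In form: [{"x": .., "y": .., "z": .., "spin": ..}, ...]. A call has 1 to 20 rows; each row is the pose to reach, as a shift and turn from the pose commanded when the call began, turning the shorter way round; what a row does not reach only later rows make up. A row lasts 1/12 s, in which the tool goes at most 41.7 mm and 7.16 degrees, less where a joint would pass 70% of its speed; a pose out of reach is approached as far as the arm can. A call with a number of a shift or a turn outside -1 to 1 is refused whole. A call with a gripper value outside its range is refused whole. "hand" is the opening, from 0 (shut) to 1 (fully open), set as the call begins (left out, the last holds). The fingers move at their own pace and stop on an object; "grip_force" is the grip in N (left out, the last holds). Time passes only in rows, so rows that repeat a pose let the fingers close. It gives the time, the measured TCP pose, the force, the opening and the grip force at its end, in the units of the state.
- robot.observe(): the state, without advancing time (a new reading comes with each control period).
- robot.capture(name): name is "scene" or "side" or "wrist"; returns a dict with "img" (480x640x3 uint8, blue, green, red), "fov_y" (degrees; the focal length in pixels is half the picture's height over the tangent of half this angle, whatever the lens; pixels are square), "cx", "cy" (the principal point, pixels), "k1" (the pictures are not rectified: a ray, as slopes to the right and down, at radius r is drawn at 1 + k1 r^2 times it, then the intrinsics apply), "cam_to_world" (4x4, takes a point from camera to world coordinates). Camera axes: x right, y up, looking along -z (the intrinsics and any distortion apply to the point x, -y, -z); pixel columns grow to the right and rows downward; lengths in m; the calibration is good to about 2 mm. A picture is of the moment at which its call begins. There is no depth.
- robot.job_done(): hands the job in; it is judged then, once.
Trained networks look in a picture, given as the dict that the camera call returned (one of the last four; its "shot" number tells which), for a name from the list of things; names that differ only in an ending like _2 or _b are one class to them, and where a whole thing is asked for, a point or a joint stands for the part that bears it (a point fixed in the world has none). Each returns a list of dicts, best first, with "score" (0 to 1); they miss things now and then, are a little off and sometimes report something else, mostly with a low value. They report only what shows in the picture. A call takes as long as a camera call. They do not tell look-alikes from the thing itself.
- robot.look_for(thing, picture): "xyz" ([x, y, z] in m, in world coordinates, good to about 4 mm: the middle of the surface that is visible of it).
- robot.spot_point(thing, picture): "xyz" ([x, y, z] in m, in world coordinates, good to about 4 mm: a listed point, or the origin of a listed thing).
The state is a dict: "clock": time; "joint_pos": joint angles; "joint_vel": joint speeds; "effort": joint torques, N m; "eef_pos": TCP position; "tool_rot": TCP orientation; "force": force on the tool from outside, world axes, zero at the start; "wrist_torque": the same for the moment, N m; "finger_gap": finger opening in m; "grip_force": force on a finger pad.
Only numpy, scipy, OpenCV 4.12 (cv2) and the standard library are available. Lean on these libraries where they do the work, as an engineer would, in place of code of your own. Each camera call takes 0.05 s, during which the arm holds its last target. There are 200 camera calls.

TASK

Unlock the key switch box on the worktop. First draw the red pin straight up out of its bore, park it upright in the open notch in the black end of the box with its collar resting on the top, and let go of it; then take the blue key from its wooden rest, push it fully home in the brass keyway past the sticky pins inside, and turn it clockwise a quarter turn to the stop. The switch springs back, so finish while still holding the key turned, with the gripper touching only the key and not the box; do not disturb the things standing around.

Things in the scene. Friction and masses are not known exactly. Their poses are not given: they have to be found in the camera images.
- switch_box: grey key-switch box, 110 (x) x 150 (y) x 50 mm high, fixed to the worktop. Origin: centre of its underside; z up. Its last 23 mm at +y is a black end piece with the notch. In its top: the pin's bore and the brass plug with the keyway (axis 30 mm toward -y of the origin). Screw heads are decoration
- bore (a point): centre of the mouth of the round bore, 13 mm across and 50 mm deep, in the top face of the box, at (16, 6, 50) mm in the box frame; the red pin stands in it at the start and blocks the plug's red pointer
- notch (a point): parking place in the black end of the box: where the parked pin's axis crosses the top face, (-10, 61, 50) mm in the box frame, same axes as the box. A slot 14 mm wide along x, open at the top and toward +y, from y = 52 to 75 mm, as high as the box; the pin can be lowered in or slid in sideways
- pin_grip (a point): middle of the round grip of the red lockout pin (loose, 50 g), 16 mm across, 38 mm tall. Under it a red collar 22 mm across, 4 mm thick, its underside 24 mm below this point, resting on the box top; under that a steel shank 10 mm across, 38 mm long (tip 62 mm below this point). z points up along the pin
- key_grip (a point): middle of the key's blue bow (loose, 50 g): 32 mm wide (key's x), 10 mm thick (key's y), 36 mm tall. Below it a steel stem 14 x 8 mm, a shoulder 22 x 12 mm whose underside is 34 mm below this point, and a blade 14 mm wide (x), 5 mm thick (y), 34 mm long with rounded end; both ways round are alike. At the start it stands upright in the rest, shoulder on the rest's top
- key_tip (a point): centre of the lower end of the key's blade, 68 mm below key_grip
- key_rest: wooden block 60 (x) x 50 (y) x 36 mm high, fixed; origin at the centre of its underside. A slot through its middle, 17 mm along its x and 7.5 mm along its y, holds the key's blade
- keyway (a point): centre of the keyway's mouth, on the plug's vertical axis, 58 mm above the worktop; turns with the plug. Keyway 16 mm along its x, 7 mm along its y, 1.5 mm chamfer, 44 mm deep. The key is home when its shoulder sits on the brass face. 12 and 22 mm down, sprung sticky pins stand out of the wide sides: the blade must push them aside, about 5 N at the first and 8 to 15 N at the second; rock it a few degrees about its axis if it sticks
- plug (a joint): brass plug, disc 44 mm across, its face 8 mm above the box top: 0 at rest, grows clockwise seen from above, stop at 1.57 rad (a quarter turn). A spring turns it back, 0.015 N m at rest to 0.095 N m at the stop. A red pointer on it (8 mm wide, 1 to 7 mm above the box top) reaches 47 mm out along keyway's +y; while the red pin is in the bore it strikes the pin's collar after a few degrees
- mug: blue banded mug, 83 mm across, 94 mm high, a bystander; origin at the centre of its underside
- salt: salt shaker, 44 mm across, 90 mm high, a bystander; origin at the centre of its underside
- tin: small green tin, 75 mm across, 58 mm high, a bystander; origin at the centre of its underside
- timer: red egg timer, 58 mm across, 52 mm high, a bystander; origin at the centre of its underside
- spice: spice jar with red cap, 46 mm across, 109 mm high, a bystander; origin at the centre of its underside
Things that resemble listed ones, but are neither listed nor needed, are in the scene too. Of the things like the part that bears pin_grip, leave any that is white; of the rest the smaller one is meant. Of the things that look like the part that bears key_grip, take the one that is farthest from the robot's base at the start.

How it is judged:
By the outcome, as a careful person would: the job done as asked, in the order asked, and still so for the second after the job is handed in, while the arm keeps its last pose, push and grip.
It also fails if it takes over 61 s, if anything falls off the work surface, if the arm or the gripper's body presses on something with over 40 N, if the wrist force passes 120 N, or if a joint passes its speed limit or range.

## Working session

There is one attempt and no reset: what is moved stays moved. The work goes in short steps, Python scripts to look and compute and a tool call to move; the robot and the scene stay as the last step left them, time stands still between calls to the robot, and variables do not carry over. Pictures are saved under pics/ and viewed, at most 10 in all, crops included, and the job is handed in when it is done.

Besides the shell and the picture viewer there is one more tool, called after "Request:" in YAML: its name, and indented under it one key for each argument. carry_out: Moves the arm, as the interface text tells. Its arguments: {"type":"object","properties":{"targets":{"type":"array","items":{"type":"object","properties":{"x":{"type":"number","minimum":-1,"maximum":1},"y":{"type":"number","minimum":-1,"maximum":1},"z":{"type":"number","minimum":-1,"maximum":1},"spin":{"type":"number","minimum":-1,"maximum":1}}}},"hand":{"type":"number"},"grip_force":{"type":"number"}},"required":["targets"]}

```bash
mkdir -p pics; ls
python3 - <<'E'
from cell import robot
import cv2,numpy as np
np.set_printoptions(precision=4,suppress=True)
for n in ["scene","side"]:
    c=robot.capture(n); cv2.imwrite(f"pics/{n}0.png",c["img"])
    print(n,c["fov_y"],c["cx"],c["cy"],c["k1"],c["cam_to_world"][:3])
    for t in ["switch_box","bore","notch","pin_grip","key_grip","key_tip","key_rest","keyway","mug","salt","tin","timer","spice"]:
        print(t,[(np.round(d["xyz"],3).tolist(),round(d["score"],2)) for d in robot.spot_point(t,c)[:4]])
E
```

```text
pics
scene 54.97541832838327 325.393112556719 236.58011376531067 -0.10868277525601382 [[ 0.5825  0.3345 -0.7408 -0.0568]
 [-0.8126  0.2591 -0.522  -0.6177]
 [ 0.0173  0.9061  0.4228  0.4622]]
switch_box [([0.498, -0.254, 0.0], 0.67)]
bore [([0.509, -0.241, 0.074], 0.2)]
notch [([0.491, -0.191, 0.052], 0.7)]
pin_grip [([0.511, -0.243, 0.076], 0.66), ([0.512, -0.038, 0.082], 0.65), ([0.601, -0.008, 0.061], 0.47)]
key_grip [([0.443, -0.033, 0.069], 0.81), ([0.512, -0.242, 0.074], 0.72), ([0.63, -0.192, 0.069], 0.63), ([0.518, -0.248, 0.049], 0.21)]
key_tip [([0.441, -0.033, 0.004], 0.75), ([0.631, -0.19, 0.069], 0.61)]
key_rest [([0.628, -0.192, 0.0], 0.8)]
keyway [([0.496, -0.277, 0.058], 0.68)]
mug [([0.495, 0.099, -0.002], 0.97)]
salt [([0.643, 0.061, 0.0], 0.56)]
tin [([0.738, 0.043, 0.004], 0.7)]
timer [([0.667, 0.181, -0.002], 0.78)]
spice [([0.496, -0.45, -0.008], 0.9)]
side 48.3131140410991 322.7565385006375 242.48804885601697 -0.014371124201825578 [[-0.8447  0.3211 -0.4281  0.0389]
 [-0.535  -0.5255  0.6615  0.7403]
 [-0.0125  0.7879  0.6157  0.8997]]
switch_box []
bore [([0.514, -0.242, 0.05], 0.73)]
notch [([0.49, -0.19, 0.05], 0.97)]
pin_grip [([0.51, -0.042, 0.079], 0.85), ([0.597, -0.009, 0.06], 0.54), ([0.51, -0.247, 0.075], 0.43)]
key_grip [([0.444, -0.034, 0.064], 0.7), ([0.632, -0.186, 0.07], 0.67)]
key_tip [([0.443, -0.032, -0.0], 0.59), ([0.628, -0.192, 0.0], 0.55)]
key_rest [([0.492, -0.451, -0.005], 0.74), ([0.629, -0.189, -0.001], 0.73)]
keyway [([0.498, -0.283, 0.054], 0.58)]
mug [([0.496, 0.106, -0.002], 0.8)]
salt [([0.631, -0.188, 0.072], 0.63), ([0.496, -0.251, 0.001], 0.17)]
tin [([0.739, 0.043, 0.001], 0.94), ([0.63, -0.191, -0.002], 0.53)]
timer [([0.669, 0.177, 0.0], 0.82)]
spice [([0.493, -0.452, -0.008], 0.81)]
```

View pics/scene0.png

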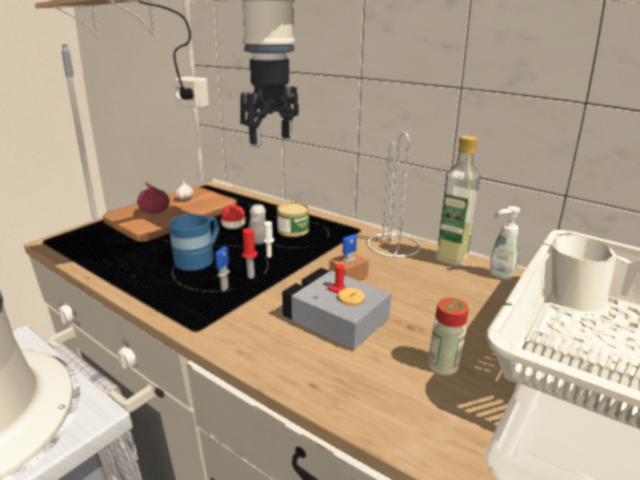

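View pics/side0.png

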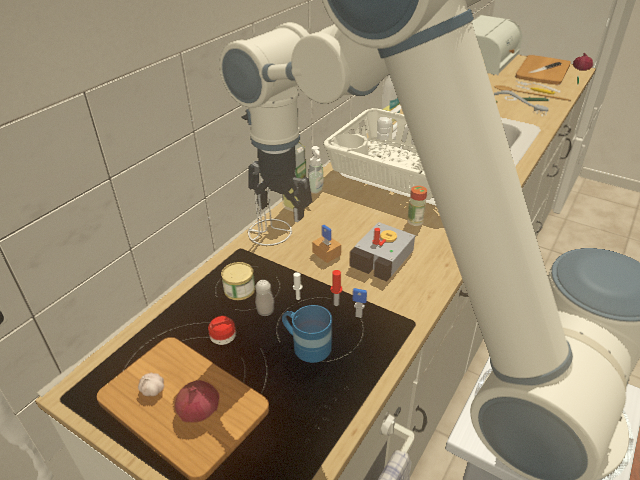

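The meant pin stands in the box's bore (scene 340,275). The meant key stands in the wooden rest (scene 350,245). The pair on the hob and the white pin are look-alikes. I'll move over the box for a wrist view.

Request:
carry_out:
  targets:
    - {"x": -0.2,"y": -0.6,"z": 0.3}
    - {"x": -0.2,"y": -0.6,"z": 0.3}
    - {"x": -0.2,"y": -0.6,"z": 0.3}
    - {"x": -0.2,"y": -0.6,"z": 0.3}
    - {"x": -0.2,"y": -0.6,"z": 0.3}
    - {"x": -0.2,"y": -0.6,"z": 0.3}
    - {"x": -0.2,"y": -0.6,"z": 0.3}
    - {"x": -0.2,"y": -0.6,"z": 0.3}

```text
schema error: expected keys x, y, z, spin
```

Run:
```python
from cell import robot
import cv2,numpy as np
np.set_printoptions(precision=4,suppress=True)
s=robot.observe()
print({k:np.round(s[k],4).tolist() for k in s})
c=robot.capture("wrist"); cv2.imwrite("pics/w1.png",c["img"])
print(c["fov_y"],c["cx"],c["cy"],c["k1"],c["cam_to_world"][:3])
for t in ["switch_box","bore","notch","pin_grip","key_grip","key_rest","keyway"]:
        print(t,[(np.round(d["xyz"],4).tolist(),round(d["score"],2)) for d in robot.spot_point(t,c)[:4]])
```

```text
{'clock': 1.4, 'joint_pos': [-0.0955, 0.4936, 1.3455, 0.0, 1.3025, -0.0955], 'joint_vel': [0.0005, -0.0008, 0.0008, 0.0004, -0.0007, 0.0001], 'effort': [-0.0002, -88.2027, -38.4269, -0.0002, 0.0008, 0.0], 'eef_pos': [0.625, 0.0, 0.2313], 'tool_rot': [0.7071, 0.7071, 0.0, -0.0], 'force': [0.1007, 1.2297, -0.2145], 'wrist_torque': [0.0187, 0.064, -0.0415], 'grip_force': 0.0, 'finger_gap': 0.0852}
70.19938358362361 318.340587720044 243.0275162576364 0.020538055144191318 [[ 1.     -0.0006 -0.      0.6248]
 [ 0.0006  0.9452  0.3264  0.0839]
 [-0.0001 -0.3264  0.9452  0.3722]]
switch_box [([0.4962, -0.2521, 0.0013], 0.6)]
bore [([0.5107, -0.2462, 0.0495], 0.98)]
notch [([0.4842, -0.186, 0.0534], 0.55)]
pin_grip [([0.5943, -0.0092, 0.0571], 0.89), ([0.5104, -0.0385, 0.0795], 0.85), ([0.518, -0.2465, 0.0725], 0.67)]
key_grip [([0.6336, -0.1895, 0.0706], 0.75), ([0.4458, -0.032, 0.07], 0.57)]
key_rest [([0.6327, -0.1911, 0.0006], 0.89)]
keyway []
```

View pics/w1.png

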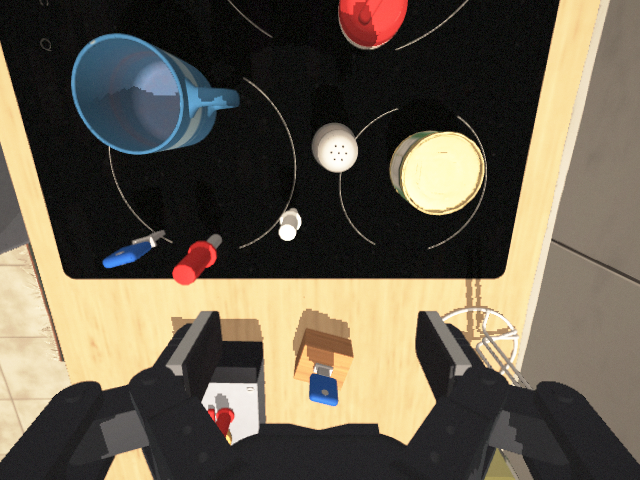

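The wrist view shows the white pin at (290,225). The box (235,390) and rest (322,355) lie below. I'll resend the move with the spin key included.

Request:
carry_out:
  targets:
    - {"x": -0.2,"y": -0.6,"z": 0.2,"spin": 0}
    - {"x": -0.2,"y": -0.6,"z": 0.2,"spin": 0}
    - {"x": -0.2,"y": -0.6,"z": 0.2,"spin": 0}
    - {"x": -0.2,"y": -0.6,"z": 0.2,"spin": 0}
    - {"x": -0.2,"y": -0.6,"z": 0.2,"spin": 0}
    - {"x": -0.2,"y": -0.6,"z": 0.2,"spin": 0}
    - {"x": -0.2,"y": -0.6,"z": 0.2,"spin": 0}
    - {"x": -0.2,"y": -0.6,"z": 0.2,"spin": 0}
    - {"x": -0.2,"y": -0.6,"z": 0.2,"spin": 0}

```text
clock: 2.55
eef_pos: [0.5651, -0.179, 0.2908]
tool_rot: [0.707, 0.707, -0.0, -0.0]
force: [0.3, 1.1, 0.9]
finger_gap: 0.0853
grip_force: 0.0
```

Run:
```python
from cell import robot
import cv2,numpy as np
np.set_printoptions(precision=4,suppress=True)
s=robot.observe()
print({k:np.round(s[k],4).tolist() for k in ['clock','joint_pos','eef_pos','tool_rot']})
c=robot.capture("wrist"); cv2.imwrite("pics/w2.png",c["img"])
np.savez("w2.npz",img=c["img"],M=c["cam_to_world"],p=[c["fov_y"],c["cx"],c["cy"],c["k1"]])
print(c["fov_y"],c["cx"],c["cy"],c["k1"],c["cam_to_world"][:3])
for t in ["switch_box","bore","notch","pin_grip","key_grip","key_rest","keyway"]:
        print(t,[(np.round(d["xyz"],4).tolist(),round(d["score"],2)) for d in robot.spot_point(t,c)[:4]])
```

```text
{'clock': 2.55, 'joint_pos': [-0.4076, 0.3972, 1.3424, 0.0003, 1.4028, -0.4086], 'eef_pos': [0.5651, -0.179, 0.2908], 'tool_rot': [0.7068, 0.7074, -0.0, -0.0004]}
70.19938358362361 318.340587720044 243.0275162576364 0.020538055144191318 [[ 1.     -0.0017  0.0003  0.5649]
 [ 0.0015  0.9454  0.3259 -0.0952]
 [-0.0008 -0.3259  0.9454  0.4318]]
switch_box [([0.4955, -0.2508, 0.0001], 0.8)]
bore [([0.5122, -0.247, 0.0495], 0.62)]
notch [([0.4844, -0.1898, 0.0541], 0.96), ([0.6294, -0.1913, 0.0007], 0.32)]
pin_grip [([0.5153, -0.2495, 0.0743], 0.85), ([0.5936, -0.0078, 0.0575], 0.81), ([0.5061, -0.0376, 0.0789], 0.72)]
key_grip [([0.4444, -0.0303, 0.0729], 0.85), ([0.6335, -0.1891, 0.0717], 0.84)]
key_rest [([0.6291, -0.1938, -0.0004], 0.98)]
keyway [([0.5008, -0.2819, 0.0579], 0.98), ([0.4972, -0.2504, 0.0023], 0.69)]
```

View pics/w2.png

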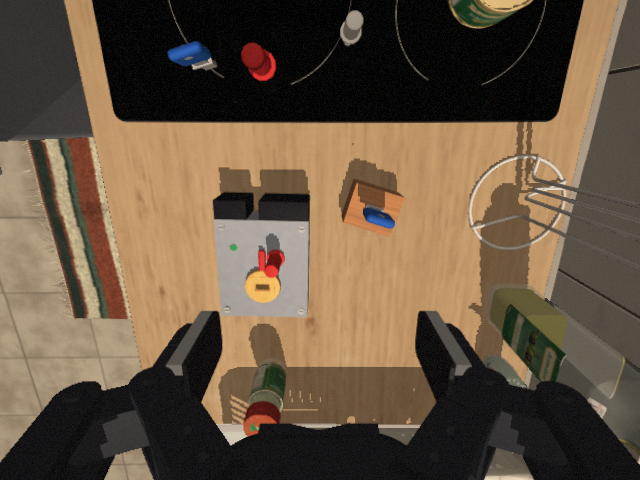

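The picture shows the box with its grey top at about (218..309, 220..317), the plug at (263,287), the pin top at (270,270), the rest at (373,208) and the key bow at (379,217). Next is an enlarged view for accurate corner positions.

Run:
```python
import cv2
i=cv2.imread("pics/w2.png")[175:330,205:415]
cv2.imwrite("pics/w2c.png",cv2.resize(i,None,fx=3.8,fy=3.8,interpolation=cv2.INTER_CUBIC))
```

```text
(no output)
```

View pics/w2c.png

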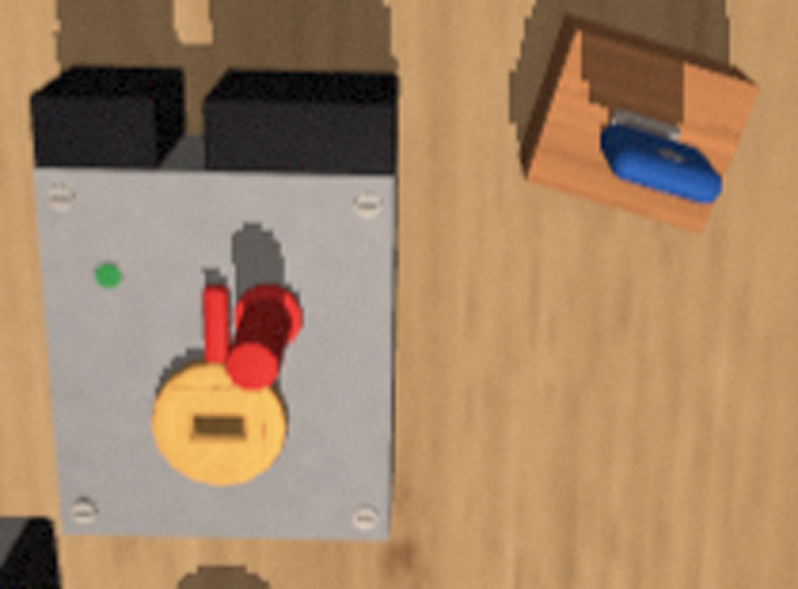

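```bash
cat > h.py <<'E'
import numpy as np, cv2
def rays(c,uv):
    fov,cx,cy,k1=c["p"]; f=240/np.tan(np.radians(fov/2))
    K=np.array([[f,0,cx],[0,f,cy],[0,0,1]])
    n=cv2.undistortPoints(np.array(uv,float).reshape(-1,1,2),K,np.array([k1,0,0,0]))[:,0]
    M=c["M"]; d=np.c_[n[:,0],-n[:,1],-np.ones(len(n))]@M[:3,:3].T
    return M[:3,3],d
def at(c,uv,z):
    o,d=rays(c,uv); return o+d*((z-o[2])/d[:,2])[:,None]
def fit(model,pts):
    m=np.array(model,float); p=np.array(pts)[:,:2]
    a=(m-m.mean(0)).T@(p-p.mean(0)); th=np.arctan2(a[0,1]-a[1,0],a[0,0]+a[1,1])
    R=np.array([[np.cos(th),-np.sin(th)],[np.sin(th),np.cos(th)]])
    t=p.mean(0)-R@m.mean(0); return t,th,R,p-(m@R.T+t)
E
python3 - <<'E'
from h import *
np.set_printoptions(precision=4,suppress=True)
c=dict(np.load("w2.npz"))
f=lambda a:[(205+(x+.5)/3.8-.5,175+(y+.5)/3.8-.5) for x,y in a]
t,th,R,e=fit(np.array([(-55,52),(55,52),(55,-75),(-55,-75)])/1e3,at(c,f([(35,169),(395,175),(390,540),(62,535)]),.05))
print("box",t,np.degrees(th),e*1e3)
for n,p in dict(bore=(16,6),notch=(-10,61),key=(0,-30)).items(): print(n,t+R@np.array(p)/1e3)
print("plug",at(c,f([(219,424)]),.058),"pin top",at(c,f([(253,365)]),.093))
t,th,R,e=fit(np.array([(-30,25),(30,25),(30,-25),(-30,-25)])/1e3,at(c,f([(583,28),(757,88),(705,234),(526,178)]),.036))
print("rest",t,np.degrees(th),e*1e3)
print("bow top ends",at(c,f([(622,178),(718,192)]),.088), at(c,f([(670,175)]),.08))
E
```

```text
box [ 0.4977 -0.2505] -1.1626237874872856 [[ 0.6056 -0.417 ]
 [-0.2056  0.1719]
 [-0.2875  0.3057]
 [-0.1126 -0.0606]]
bore [ 0.5138 -0.2449]
notch [ 0.4889 -0.1893]
key [ 0.497  -0.2805]
plug [[ 0.4971 -0.2794  0.058 ]] pin top [[ 0.514  -0.2436  0.093 ]]
rest [ 0.6305 -0.1899] -17.68653690397657 [[ 1.0357 -0.1452]
 [-1.8535 -0.2903]
 [ 0.6915  0.0951]
 [ 0.1263  0.3405]]
bow top ends [[ 0.6168 -0.1899  0.088 ]
 [ 0.6434 -0.1938  0.088 ]] [[ 0.6314 -0.1912  0.08  ]]
```

Request:
carry_out:
  hand: 0.6
  grip_force: 40
  targets:
    - {"x": -0.17,"y": -0.215,"z": -0.25,"spin": -0.003}
    - {"x": -0.17,"y": -0.215,"z": -0.45,"spin": -0.003}
    - {"x": -0.17,"y": -0.215,"z": -0.5,"spin": -0.003}
    - {"x": -0.17,"y": -0.215,"z": -0.5,"spin": -0.003}
    - {"x": -0.17,"y": -0.215,"z": -0.5,"spin": -0.003}
    - {"x": -0.17,"y": -0.215,"z": -0.55,"spin": -0.003}
    - {"x": -0.17,"y": -0.215,"z": -0.6,"spin": -0.003}
    - {"x": -0.17,"y": -0.215,"z": -0.65,"spin": -0.003}
    - {"x": -0.17,"y": -0.215,"z": -0.7,"spin": -0.003}
    - {"x": -0.17,"y": -0.215,"z": -0.74,"spin": -0.003}
    - {"x": -0.17,"y": -0.215,"z": -0.76,"spin": -0.003}
    - {"x": -0.17,"y": -0.215,"z": -0.76,"spin": -0.003}
    - {"x": -0.17,"y": -0.215,"z": -0.76,"spin": -0.003}

```text
clock: 4.03
eef_pos: [0.5146, -0.2445, 0.064]
tool_rot: [0.714, 0.7, 0.0, 0.0]
force: [-0.5, -0.3, 0.8]
finger_gap: 0.0514
grip_force: 0.0
```

Request:
carry_out:
  hand: 0
  grip_force: 40
  targets:
    - {"x": 0,"y": 0,"z": 0,"spin": 0}
    - {"x": 0,"y": 0,"z": 0,"spin": 0}
    - {"x": 0,"y": 0,"z": 0,"spin": 0}
    - {"x": 0,"y": 0,"z": 0,"spin": 0}
    - {"x": 0,"y": 0,"z": 0,"spin": 0}
    - {"x": 0,"y": 0,"z": 0,"spin": 0}

```text
clock: 4.53
eef_pos: [0.5144, -0.2447, 0.064]
tool_rot: [0.714, 0.7, 0.0, 0.001]
force: [-1.1, 1.2, 7.8]
finger_gap: 0.0146
grip_force: 38.9
```

Request:
carry_out:
  targets:
    - {"x": 0,"y": 0,"z": 0.03,"spin": 0}
    - {"x": 0,"y": 0,"z": 0.07,"spin": 0}
    - {"x": 0,"y": 0,"z": 0.12,"spin": 0}
    - {"x": 0,"y": 0,"z": 0.17,"spin": 0}
    - {"x": 0,"y": 0,"z": 0.22,"spin": 0}
    - {"x": 0,"y": 0,"z": 0.22,"spin": 0}
    - {"x": 0,"y": 0,"z": 0.22,"spin": 0}

```text
clock: 5.12
eef_pos: [0.5144, -0.2447, 0.1304]
tool_rot: [0.714, 0.7, 0.0, 0.001]
force: [0.1, 0.3, -0.5]
finger_gap: 0.0147
grip_force: 39.1
```

Run:
```python
from cell import robot
from h import *
np.set_printoptions(precision=4,suppress=True)
s=robot.observe(); print(s["eef_pos"],s["force"],s["finger_gap"])
ims=[]
for n in ["wrist","side","scene"]:
    c=robot.capture(n)
    for t in ["pin_grip","notch"]:
        print(n,t,[(np.round(d["xyz"],4).tolist(),round(d["score"],2)) for d in robot.spot_point(t,c)[:3]])
    if n=="wrist":
        np.savez("w3.npz",img=c["img"],M=c["cam_to_world"],p=[c["fov_y"],c["cx"],c["cy"],c["k1"]]); ims.append(c["img"][60:480,130:530])
    if n=="side": ims.append(cv2.resize(c["img"][190:295,320:420],(400,420)))
cv2.imwrite("pics/w3.png",np.hstack(ims))
```

```text
[ 0.5144 -0.2447  0.1304] [ 0.0564  0.2567 -0.5198] 0.014746821203973965
wrist pin_grip [([0.5142, -0.2473, 0.1426], 0.57)]
wrist notch [([0.4842, -0.1874, 0.0519], 0.67)]
side pin_grip [([0.5944, -0.0124, 0.0616], 0.53), ([0.5128, -0.0418, 0.0805], 0.5), ([0.6299, -0.1847, 0.0731], 0.48)]
side notch [([0.4882, -0.1907, 0.0513], 0.64)]
scene pin_grip [([0.511, -0.2445, 0.1405], 0.73), ([0.5099, -0.0375, 0.0847], 0.65), ([0.5979, -0.0069, 0.0625], 0.6)]
scene notch [([0.4893, -0.1915, 0.0565], 0.56), ([0.499, -0.2546, 0.0004], 0.48)]
```

View pics/w3.png

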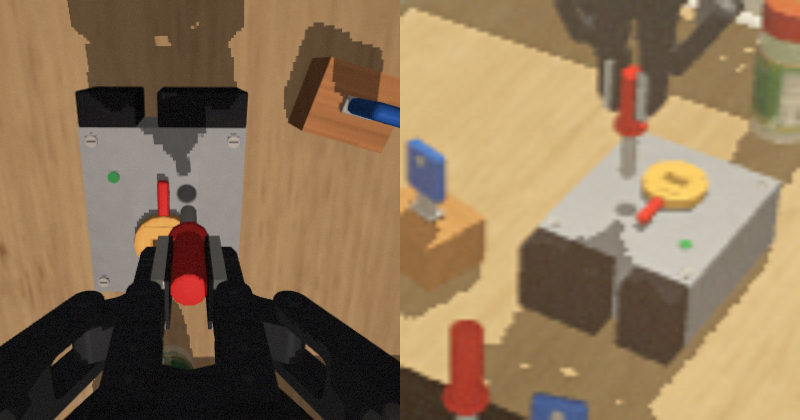

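Run:
```python
from h import *
np.set_printoptions(precision=4,suppress=True)
c=dict(np.load("w3.npz"))
i=c["img"][140:200,200:400]; g=cv2.cvtColor(i,cv2.COLOR_BGR2GRAY)
for r in (150,158,165,172): print(r,c["img"][r,266:296].mean(1).astype(int))
print(at(c,[(130+187,60+193)],.05))
print(at(c,[(130+80,60+128),(130+247,60+127)],.05))
```

```text
150 [12 11 10 12  5  9 16 22 59 77 76 74 77 75 74 74 74 75 72 72 72 75 65 43
 21 10 15  4 12  5]
158 [16 11  7 11  0 11  3 13 48 78 77 75 77 76 77 75 72 72 73 68 65 24 12 18
 12 15 26 31 26 16]
165 [10  6  0  7  4  3 14  9 40 77 75 78 76 72 75 76 76 73 73 71 68 41 10 14
 23  8  8 18 17 18]
172 [14 14 15  7  9 13  2 13 33 71 80 75 73 77 77 73 74 72 74 73 70 53 15 17
 13 11 19 16 17 10]
[[ 0.5134 -0.2447  0.05  ]]
[[ 0.4451 -0.1984  0.05  ]
 [ 0.5532 -0.1997  0.05  ]]
```

Request:
carry_out:
  targets:
    - {"x": -0.03,"y": 0.06,"z": 0,"spin": 0}
    - {"x": -0.06,"y": 0.13,"z": 0,"spin": 0}
    - {"x": -0.085,"y": 0.185,"z": 0,"spin": 0}
    - {"x": -0.085,"y": 0.185,"z": 0,"spin": 0}
    - {"x": -0.085,"y": 0.185,"z": 0,"spin": 0}
    - {"x": -0.085,"y": 0.185,"z": 0,"spin": 0}
    - {"x": -0.085,"y": 0.185,"z": -0.03,"spin": 0}
    - {"x": -0.085,"y": 0.185,"z": -0.06,"spin": 0}
    - {"x": -0.085,"y": 0.185,"z": -0.09,"spin": 0}
    - {"x": -0.085,"y": 0.185,"z": -0.11,"spin": 0}
    - {"x": -0.085,"y": 0.185,"z": -0.13,"spin": 0}
    - {"x": -0.085,"y": 0.185,"z": -0.13,"spin": 0}

```text
clock: 6.57
eef_pos: [0.4879, -0.1888, 0.0888]
tool_rot: [0.714, 0.7, -0.0, -0.001]
force: [-0.1, 0.7, -0.9]
finger_gap: 0.0142
grip_force: 39.1
```

Request:
carry_out:
  targets:
    - {"x": 0,"y": 0,"z": -0.02,"spin": 0}
    - {"x": 0,"y": 0,"z": -0.04,"spin": 0}
    - {"x": 0,"y": 0,"z": -0.06,"spin": 0}
    - {"x": 0,"y": 0,"z": -0.075,"spin": 0}
    - {"x": 0,"y": 0,"z": -0.085,"spin": 0}
    - {"x": 0,"y": 0,"z": -0.09,"spin": 0}
    - {"x": 0,"y": 0,"z": -0.09,"spin": 0}

```text
clock: 7.15
eef_pos: [0.4885, -0.1889, 0.0639]
tool_rot: [0.714, 0.7, 0.0, 0.0]
force: [-3.8, 2.9, 17.1]
finger_gap: 0.0147
grip_force: 41.0
```

Request:
carry_out:
  hand: 0.5
  targets:
    - {"x": 0,"y": 0,"z": 0.004,"spin": 0}
    - {"x": 0,"y": 0,"z": 0.004,"spin": 0}
    - {"x": 0,"y": 0,"z": 0.004,"spin": 0}
    - {"x": 0,"y": 0,"z": 0.004,"spin": 0}
    - {"x": 0,"y": 0,"z": 0.05,"spin": 0}
    - {"x": 0,"y": 0,"z": 0.12,"spin": 0}
    - {"x": 0,"y": 0,"z": 0.25,"spin": 0}
    - {"x": 0,"y": 0,"z": 0.4,"spin": 0}
    - {"x": 0,"y": 0,"z": 0.5,"spin": 0}
    - {"x": 0,"y": 0,"z": 0.5,"spin": 0}
    - {"x": 0,"y": 0,"z": 0.5,"spin": 0}

```text
clock: 8.07
eef_pos: [0.4894, -0.1894, 0.215]
tool_rot: [0.714, 0.7, 0.001, 0.002]
force: [0.1, -0.5, -0.2]
finger_gap: 0.0423
grip_force: 0.0
```

Run:
```python
from cell import robot
from h import *
np.set_printoptions(precision=4,suppress=True)
s=robot.observe(); print(s["eef_pos"],s["joint_pos"],s["finger_gap"])
ims=[]
for n in ["wrist","side"]:
    c=robot.capture(n)
    for t in ["pin_grip","key_grip","keyway","key_rest"]:
        print(n,t,[(np.round(d["xyz"],4).tolist(),round(d["score"],2)) for d in robot.spot_point(t,c)[:3]])
    if n=="wrist":
        np.savez("w4.npz",img=c["img"],M=c["cam_to_world"],p=[c["fov_y"],c["cx"],c["cy"],c["k1"]]); ims.append(cv2.resize(c["img"][130:430,190:540],(490,420)))
    if n=="side": ims.append(cv2.resize(c["img"][210:315,310:385],(300,420)))
cv2.imwrite("pics/w4.png",np.hstack(ims))
```

```text
[ 0.4894 -0.1894  0.215 ] [-0.4832  0.3698  1.6156  0.      1.1523 -0.4643] 0.04233131663650717
wrist pin_grip [([0.5096, -0.0382, 0.0785], 0.76), ([0.4931, -0.1924, 0.0746], 0.71)]
wrist key_grip [([0.631, -0.1878, 0.0699], 0.69), ([0.4483, -0.029, 0.0692], 0.59)]
wrist keyway [([0.5016, -0.2846, 0.0555], 0.81)]
wrist key_rest [([0.6279, -0.1903, 0.0019], 0.94)]
side pin_grip [([0.5092, -0.0444, 0.0774], 0.71), ([0.6245, -0.1899, 0.0024], 0.59), ([0.5995, -0.01, 0.0614], 0.57)]
side key_grip [([0.6287, -0.1869, 0.0746], 0.53), ([0.444, -0.0291, 0.0634], 0.53), ([0.6376, 0.0717, 0.0021], 0.19)]
side keyway [([0.4984, -0.2828, 0.0564], 0.53)]
side key_rest [([0.6277, -0.1891, 0.0037], 0.77)]
```

View pics/w4.png

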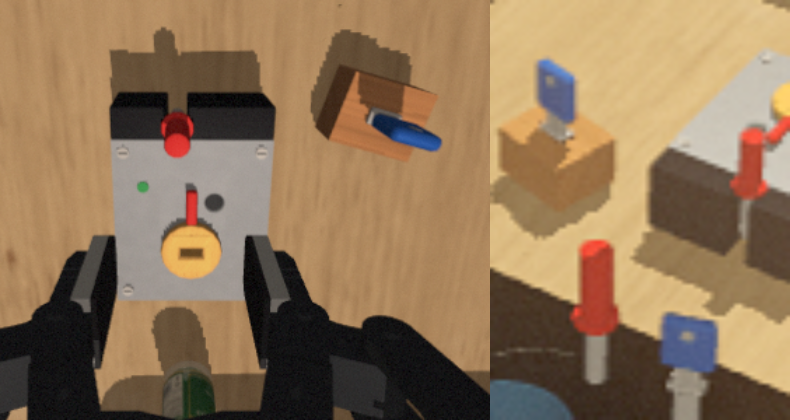

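The pin stands parked in the notch with its collar on the top (left crop 177,135). Next I grasp the key at (0.6305, -0.190), yaw -17.7°.

Request:
carry_out:
  hand: 0.6
  targets:
    - {"x": 0.1,"y": 0,"z": 0,"spin": 0.02}
    - {"x": 0.2,"y": 0,"z": -0.05,"spin": 0.04}
    - {"x": 0.3,"y": 0,"z": -0.1,"spin": 0.06}
    - {"x": 0.4,"y": 0,"z": -0.15,"spin": 0.08}
    - {"x": 0.47,"y": -0.002,"z": -0.2,"spin": 0.1}
    - {"x": 0.47,"y": -0.002,"z": -0.25,"spin": 0.12}
    - {"x": 0.47,"y": -0.002,"z": -0.3,"spin": 0.14}
    - {"x": 0.47,"y": -0.002,"z": -0.3,"spin": 0.16}
    - {"x": 0.47,"y": -0.002,"z": -0.3,"spin": 0.18}
    - {"x": 0.47,"y": -0.002,"z": -0.3,"spin": 0.2}
    - {"x": 0.47,"y": -0.002,"z": -0.3,"spin": 0.204}
    - {"x": 0.47,"y": -0.002,"z": -0.3,"spin": 0.204}
    - {"x": 0.47,"y": -0.002,"z": -0.3,"spin": 0.204}

```text
clock: 9.65
eef_pos: [0.6295, -0.1896, 0.1231]
tool_rot: [0.154, 0.988, 0.0, -0.0]
force: [-0.5, 0.9, 0.6]
finger_gap: 0.0514
grip_force: 0.0
```

Run:
```python
from cell import robot
from h import *
s=robot.observe(); print(s["eef_pos"],s["joint_pos"],s["tool_rot"])
c=robot.capture("wrist")
np.savez("w5.npz",img=c["img"],M=c["cam_to_world"],p=[c["fov_y"],c["cx"],c["cy"],c["k1"]])
for t in ["key_grip","key_rest","keyway"]:
        print(t,[(np.round(d["xyz"],4).tolist(),round(d["score"],2)) for d in robot.spot_point(t,c)[:3]])
cv2.imwrite("pics/w5.png",c["img"])
```

```text
[ 0.6294586  -0.1895735   0.12306936] [-3.83315999e-01  6.48430451e-01  1.37418631e+00  3.77355039e-07
  1.11927951e+00 -1.64445321e+00] [ 1.54211780e-01  9.88037805e-01  3.45505298e-05 -1.47824680e-04]
key_grip [([0.6326, -0.1918, 0.0708], 0.91)]
key_rest [([0.6301, -0.1917, 0.0006], 0.88)]
keyway [([0.5006, -0.2833, 0.0557], 0.6), ([0.5113, -0.2473, 0.0491], 0.32)]
```

View pics/w5.png

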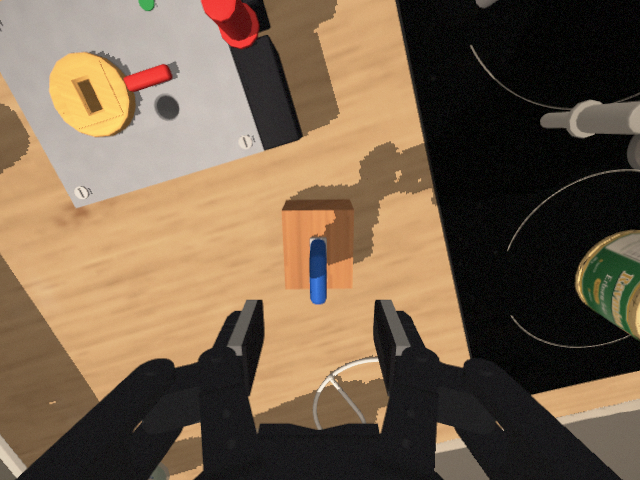

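Run:
```python
from h import *
np.set_printoptions(precision=4,suppress=True)
c=dict(np.load("w5.npz"))
p=at(c,[(283.5,210),(353,210),(353,289),(284.5,289)],.036)
# image up = toward -key x? use rotation fit
t,th,R,e=fit(np.array([(-30,-25),(-30,25),(30,25),(30,-25)])/1e3,p); print("rest",t,np.degrees(th),e*1e3)
ax=np.array([np.cos(np.radians(-17.7)),np.sin(np.radians(-17.7))])
q=at(c,[(318,303)],.088)[0,:2]; print(q, q-ax*.016)
for col in (316,318): print(c["img"][225:310,col].tolist()[::3])
```

```text
rest [ 0.6298 -0.1899] -17.502758661468892 [[ 0.3393  1.1357]
 [-0.2543 -1.3165]
 [ 0.1497  0.3987]
 [-0.2346 -0.2179]]
[ 0.6419 -0.1941] [ 0.6267 -0.1893]
[[94, 151, 228], [91, 150, 228], [91, 150, 229], [73, 120, 186], [79, 92, 108], [85, 46, 22], [87, 48, 24], [84, 45, 22], [87, 47, 21], [86, 46, 22], [96, 54, 22], [112, 62, 27], [115, 64, 30], [115, 65, 32], [114, 62, 28], [117, 65, 35], [114, 63, 31], [113, 61, 27], [219, 129, 70], [220, 127, 73], [218, 126, 71], [218, 123, 68], [217, 124, 66], [214, 121, 64], [212, 118, 60], [211, 117, 60], [187, 104, 52], [120, 170, 218], [120, 171, 219]]
[[93, 150, 225], [93, 151, 226], [91, 147, 224], [90, 149, 226], [78, 90, 106], [84, 46, 24], [81, 44, 16], [89, 52, 27], [84, 43, 15], [89, 49, 21], [98, 55, 28], [115, 62, 30], [113, 60, 29], [117, 67, 35], [113, 60, 30], [116, 63, 30], [116, 66, 37], [116, 64, 33], [199, 111, 57], [199, 111, 57], [201, 111, 57], [199, 110, 56], [199, 111, 56], [200, 110, 54], [202, 112, 59], [202, 110, 59], [184, 101, 52], [119, 171, 219], [118, 170, 216]]
```

Request:
carry_out:
  targets:
    - {"x": 0.001,"y": -0.001,"z": -0.05,"spin": 0}
    - {"x": 0.001,"y": -0.001,"z": -0.1,"spin": 0}
    - {"x": 0.001,"y": -0.001,"z": -0.15,"spin": 0}
    - {"x": 0.001,"y": -0.001,"z": -0.19,"spin": 0}
    - {"x": 0.001,"y": -0.001,"z": -0.21,"spin": 0}
    - {"x": 0.001,"y": -0.001,"z": -0.22,"spin": 0}
    - {"x": 0.001,"y": -0.001,"z": -0.22,"spin": 0}
    - {"x": 0.001,"y": -0.001,"z": -0.22,"spin": 0}

```text
clock: 10.52
eef_pos: [0.6302, -0.19, 0.0578]
tool_rot: [0.153, 0.988, -0.0, 0.0]
force: [0.6, -1.0, 0.1]
finger_gap: 0.0512
grip_force: 0.0
```

Request:
carry_out:
  hand: 0
  grip_force: 80
  targets:
    - {"x": 0,"y": 0,"z": 0,"spin": 0}
    - {"x": 0,"y": 0,"z": 0,"spin": 0}
    - {"x": 0,"y": 0,"z": 0,"spin": 0}
    - {"x": 0,"y": 0,"z": 0,"spin": 0}
    - {"x": 0,"y": 0,"z": 0,"spin": 0}
    - {"x": 0,"y": 0,"z": 0,"spin": 0}
    - {"x": 0,"y": 0,"z": 0,"spin": 0}
    - {"x": 0,"y": 0,"z": 0,"spin": 0}

```text
clock: 11.18
eef_pos: [0.6301, -0.19, 0.0579]
tool_rot: [0.153, 0.988, -0.0, 0.0]
force: [-1.1, -0.0, 5.1]
finger_gap: 0.0088
grip_force: 78.0
```

Request:
carry_out:
  targets:
    - {"x": 0,"y": 0,"z": 0.03,"spin": 0}
    - {"x": 0,"y": 0,"z": 0.07,"spin": 0}
    - {"x": 0,"y": 0,"z": 0.12,"spin": 0}
    - {"x": 0,"y": 0,"z": 0.19,"spin": 0}
    - {"x": 0,"y": 0,"z": 0.27,"spin": 0}
    - {"x": 0,"y": 0,"z": 0.33,"spin": 0}
    - {"x": 0,"y": 0,"z": 0.33,"spin": 0}
    - {"x": 0,"y": 0,"z": 0.33,"spin": 0}

```text
clock: 11.85
eef_pos: [0.6305, -0.1902, 0.1583]
tool_rot: [0.153, 0.988, -0.0, 0.001]
force: [0.0, -0.5, -1.2]
finger_gap: 0.0093
grip_force: 77.9
```

Run:
```python
from cell import robot
from h import *
s=robot.observe(); print(s["eef_pos"],s["joint_pos"],s["tool_rot"],s["finger_gap"])
for n in ["wrist","side","scene"]:
  c=robot.capture(n)
  np.savez(f"{n}6.npz",img=c["img"],M=c["cam_to_world"],p=[c["fov_y"],c["cx"],c["cy"],c["k1"]])
  for t in ["key_grip","key_tip","keyway"]:
        print(n,t,[(np.round(d["xyz"],4).tolist(),round(d["score"],2)) for d in robot.spot_point(t,c)[:3]])
  if n=="wrist": a=c["img"][0:480,0:480]
  if n=="side": b=cv2.resize(c["img"][160:280,280:360],(320,480))
cv2.imwrite("pics/w6.png",np.hstack([a,b]))
```

```text
[ 0.63047127 -0.19016933  0.15832373] [-3.83564507e-01  6.09641019e-01  1.34177825e+00 -3.46039437e-05
  1.18711916e+00 -1.64648924e+00] [ 1.53322013e-01  9.88175100e-01 -3.63227615e-04  1.48337268e-03] 0.009256453599328349
wrist key_grip [([0.6349, -0.1892, 0.1702], 0.75)]
wrist key_tip [([0.6299, -0.1881, 0.1006], 0.95), ([0.4865, -0.1904, 0.0519], 0.28)]
wrist keyway [([0.4888, -0.1872, 0.0521], 0.62), ([0.5007, -0.2835, 0.0542], 0.58)]
side key_grip [([0.4458, -0.0316, 0.0651], 0.83), ([0.6317, -0.1847, 0.1699], 0.61), ([0.5122, -0.2421, 0.0504], 0.27)]
side key_tip [([0.4419, -0.0345, -0.001], 0.77), ([0.4983, -0.2519, 0.0027], 0.68), ([0.6249, -0.1891, 0.0976], 0.52)]
side keyway [([0.4995, -0.2805, 0.0572], 0.44)]
scene key_grip [([0.4372, -0.0345, 0.0686], 0.73), ([0.6356, -0.1901, 0.1682], 0.67)]
scene key_tip [([0.4438, -0.0329, 0.0008], 0.7), ([0.6313, -0.1956, 0.1015], 0.59)]
scene keyway [([0.4953, -0.2782, 0.0622], 0.82)]
```

View pics/w6.png

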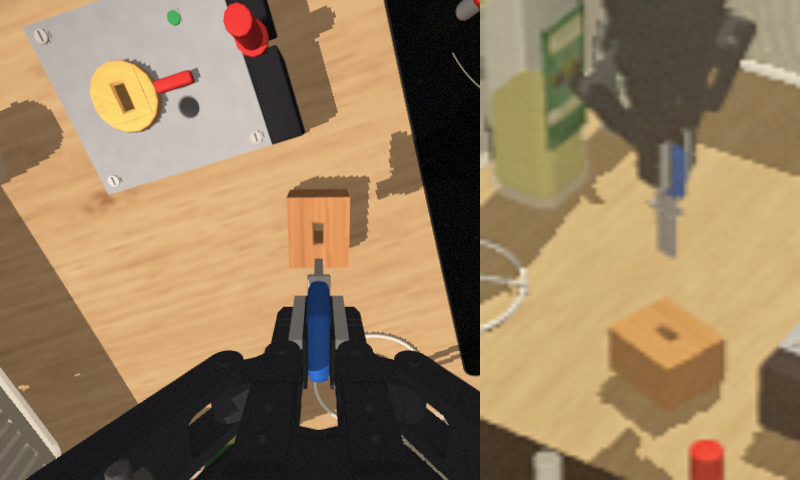

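Run:
```python
from h import *
np.set_printoptions(precision=4,suppress=True)
c=dict(np.load("wrist6.npz"))
a=np.radians(-17.7); ax=np.array([np.cos(a),np.sin(a)])
tcp=np.array([.6305,-.1902])
def rel(p): d=p[:2]-tcp; return d@ax*1e3, d@np.array([-ax[1],ax[0]])*1e3
print("plug",at(c,[(124,96.5)],.058))
print("rest slot",at(c,[(318,233)],.036),rel(at(c,[(318,233)],.036)[0]))
for v in (258,260,262): print("tip near edge",v,rel(at(c,[(319,v)],.1025)[0]))
for v in (274,276): print("shoulder near low",v,rel(at(c,[(319,v)],.1365)[0]))
print("bow far end top",rel(at(c,[(319,381)],.1885)[0]))
print(c["img"][250:292,319].mean(1).astype(int))
print(c["img"][262,305:335].mean(1).astype(int))
cv2.imwrite("pics/w6z.png",cv2.resize(np.hstack([c["img"][240:300,290:350],c["img"][60:120,94:154]]),None,fx=6.6,fy=6.6,interpolation=cv2.INTER_CUBIC))
```

```text
plug [[ 0.4965 -0.2794  0.058 ]]
rest slot [[ 0.6287 -0.1903  0.036 ]] (np.float64(-1.6670054819780544), np.float64(-0.6321312738380656))
tip near edge 258 (np.float64(-6.461921761390533), np.float64(0.06786114850911651))
tip near edge 260 (np.float64(-5.128577075826812), np.float64(0.0708632046521665))
tip near edge 262 (np.float64(-3.78973090651897), np.float64(0.07387707064338794))
shoulder near low 274 (np.float64(-11.058945365592544), np.float64(0.008164070365434402))
shoulder near low 276 (np.float64(-9.91928060717702), np.float64(0.010726153774845888))
bow far end top (np.float64(11.788903306157644), np.float64(-0.01651154810661682))
[156 155 153 157 155 157 154 145 120  89  87  90  90  91  86  89  89  88
  91  89  89  89  88  88  90  93 110 118 117 117 106  67  54  53  53  48
  53  48  52  50  50  55]
[153 153 156 157 154 158 158 159 154 134  90  91  88  89  90  89  89 112
 167 166 161 154 151 149 150 151 156 162 157 157]
```

View pics/w6z.png

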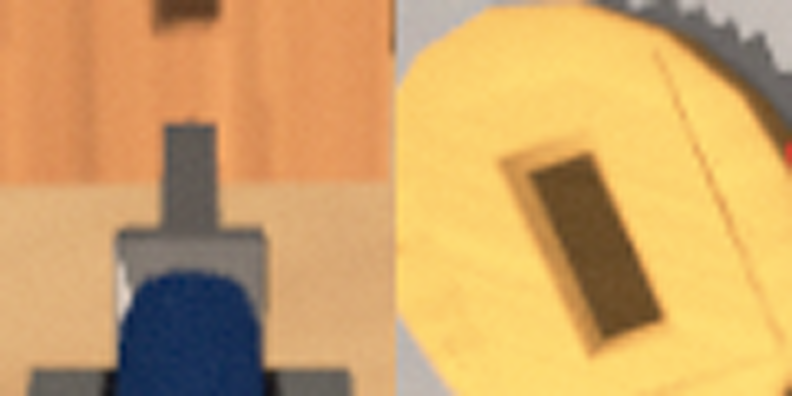

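The key hangs upright in the grip. The shoulder and blade edges put its axis within about 0.5 mm of the TCP. The keyway is clearly visible (crop 585,247). Moving above it.

Request:
carry_out:
  targets:
    - {"x": -0.1,"y": -0.067,"z": 0,"spin": 0.015}
    - {"x": -0.2,"y": -0.133,"z": 0,"spin": 0.03}
    - {"x": -0.3,"y": -0.2,"z": 0,"spin": 0.046}
    - {"x": -0.4,"y": -0.267,"z": 0,"spin": 0.046}
    - {"x": -0.446,"y": -0.298,"z": 0,"spin": 0.046}
    - {"x": -0.446,"y": -0.298,"z": -0.05,"spin": 0.046}
    - {"x": -0.446,"y": -0.298,"z": -0.09,"spin": 0.046}
    - {"x": -0.446,"y": -0.298,"z": -0.09,"spin": 0.046}
    - {"x": -0.446,"y": -0.298,"z": -0.09,"spin": 0.046}
    - {"x": -0.446,"y": -0.298,"z": -0.09,"spin": 0.046}

```text
clock: 13.28
eef_pos: [0.4964, -0.2793, 0.1298]
tool_rot: [0.009, 1.0, -0.0, 0.0]
force: [0.0, 0.5, 0.4]
finger_gap: 0.0089
grip_force: 77.9
```

Run:
```python
from cell import robot
from h import *
s=robot.observe(); print(s["eef_pos"],s["joint_pos"],s["tool_rot"],s["finger_gap"])
c=robot.capture("wrist")
np.savez("w7.npz",img=c["img"],M=c["cam_to_world"],p=[c["fov_y"],c["cx"],c["cy"],c["k1"]])
for t in ["key_tip","keyway"]:
    print(t,[(np.round(d["xyz"],4).tolist(),round(d["score"],2)) for d in robot.spot_point(t,c)[:3]])
cv2.imwrite("pics/w7.png",cv2.resize(c["img"][200:300,250:380],None,fx=6,fy=6,interpolation=cv2.INTER_CUBIC))
```

```text
[ 0.49642785 -0.2793154   0.12981264] [-6.17342862e-01  5.34901159e-01  1.59911890e+00  2.90354114e-05
  1.00701898e+00 -2.16965649e+00] [ 9.24897038e-03  9.99957189e-01 -1.48068602e-04  2.34195104e-04] 0.008892653417366569
key_tip [([0.4973, -0.2794, 0.074], 0.67), ([0.7377, 0.0454, -0.0015], 0.16)]
keyway [([0.5008, -0.281, 0.0559], 0.59)]
```

View pics/w7.png

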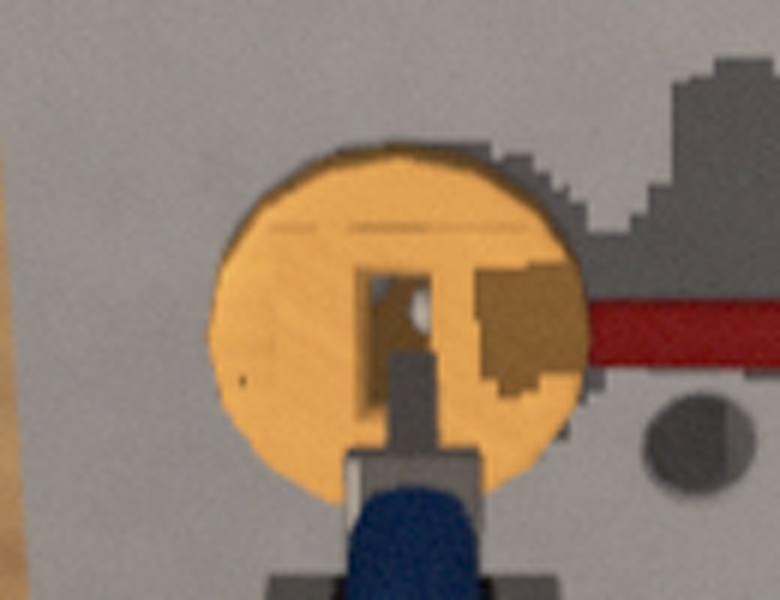

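Run:
```python
from h import *
np.set_printoptions(precision=4,suppress=True)
c=dict(np.load("w7.npz"))
f=lambda x,y:(250+(x+.5)/6-.5,200+(y+.5)/6-.5)
tcp=np.array([.49643,-.27932])
for n,p,z in [("mouth",(400,343),.058),("disc L",(210,335),.058),("disc R",(588,335),.058),("disc top",(400,155),.058),("slot TL out",(356,268),.058),("BL out",(356,418),.058),("TR",(432,270),.058),("blade tip near",(413,352),.0745),("bore",(699,444),.05)]:
    q=at(c,[f(*p)],z)[0]; print(n,q,(q[:2]-tcp)*1e3)
```

```text
mouth [ 0.4952 -0.2811  0.058 ] [-1.2779 -1.7333]
disc L [ 0.4938 -0.3022  0.058 ] [ -2.6102 -22.839 ]
disc R [ 0.4946 -0.2601  0.058 ] [-1.8614 19.188 ]
disc top [ 0.4734 -0.2806  0.058 ] [-23.0383  -1.2988]
slot TL out [ 0.4862 -0.2857  0.058 ] [-10.2108  -6.3943]
BL out [ 0.5041 -0.2862  0.058 ] [ 7.7086 -6.8771]
TR [ 0.4866 -0.2774  0.058 ] [-9.8289  1.9581]
blade tip near [ 0.4897 -0.2795  0.0745] [-6.7125 -0.1847]
bore [ 0.5116 -0.2463  0.05  ] [15.2029 33.0341]
```

I have used up my picture views, one over the limit, so from here I go by numbers and force. I'll correct by (-1.3, -1.7) mm and go down to the mouth.

Request:
carry_out:
  targets:
    - {"x": -0.0043,"y": -0.0057,"z": -0.02,"spin": 0}
    - {"x": -0.0043,"y": -0.0057,"z": -0.04,"spin": 0}
    - {"x": -0.0043,"y": -0.0057,"z": -0.05,"spin": 0}
    - {"x": -0.0043,"y": -0.0057,"z": -0.06,"spin": 0}
    - {"x": -0.0043,"y": -0.0057,"z": -0.07,"spin": 0}
    - {"x": -0.0043,"y": -0.0057,"z": -0.07,"spin": 0}

```text
clock: 13.93
eef_pos: [0.4948, -0.281, 0.1077]
tool_rot: [0.009, 1.0, 0.0, 0.0]
force: [3.3, 1.0, -2.6]
finger_gap: 0.0088
grip_force: 77.9
```

Request:
carry_out:
  targets:
    - {"x": 0.002,"y": 0,"z": -0.01,"spin": 0}
    - {"x": 0.002,"y": 0,"z": -0.02,"spin": 0}
    - {"x": 0.002,"y": 0,"z": -0.03,"spin": 0}
    - {"x": 0.002,"y": 0,"z": -0.04,"spin": 0}
    - {"x": 0.002,"y": 0,"z": -0.04,"spin": 0}

```text
clock: 14.35
eef_pos: [0.4952, -0.2813, 0.0957]
tool_rot: [0.009, 1.0, -0.0, -0.0]
force: [-0.0, -5.3, -1.8]
finger_gap: 0.0085
grip_force: 78.2
```

Request:
carry_out:
  targets:
    - {"x": 0,"y": -0.001,"z": -0.01,"spin": 0}
    - {"x": 0,"y": -0.001,"z": -0.02,"spin": 0}
    - {"x": 0,"y": -0.001,"z": -0.03,"spin": 0}
    - {"x": 0,"y": -0.001,"z": -0.04,"spin": 0}
    - {"x": 0,"y": -0.001,"z": -0.048,"spin": 0}
    - {"x": 0,"y": -0.001,"z": -0.054,"spin": 0}
    - {"x": 0,"y": -0.001,"z": -0.054,"spin": 0}
    - {"x": 0,"y": -0.001,"z": -0.054,"spin": 0}

```text
clock: 15.02
eef_pos: [0.4953, -0.2812, 0.08]
tool_rot: [0.009, 1.0, 0.0, 0.0]
force: [0.6, -1.3, 0.2]
finger_gap: 0.0087
grip_force: 78.9
```

Request:
carry_out:
  targets:
    - {"x": 0,"y": 0,"z": -0.003,"spin": 0}
    - {"x": 0,"y": 0,"z": -0.005,"spin": 0}
    - {"x": 0,"y": 0,"z": -0.006,"spin": 0}
    - {"x": 0,"y": 0,"z": -0.006,"spin": 0}

```text
clock: 15.35
eef_pos: [0.4955, -0.2813, 0.0796]
tool_rot: [0.009, 1.0, -0.0, 0.0]
force: [-4.6, 3.3, 29.3]
finger_gap: 0.0087
grip_force: 83.4
```

Request:
carry_out:
  targets:
    - {"x": 0,"y": 0,"z": 0.003,"spin": -0.018}
    - {"x": 0,"y": 0,"z": 0.003,"spin": -0.036}
    - {"x": 0,"y": 0,"z": 0.003,"spin": -0.054}
    - {"x": 0,"y": 0,"z": 0.003,"spin": -0.072}
    - {"x": 0,"y": 0,"z": 0.003,"spin": -0.09}
    - {"x": 0,"y": 0,"z": 0.003,"spin": -0.108}
    - {"x": 0,"y": 0,"z": 0.003,"spin": -0.126}
    - {"x": 0,"y": 0,"z": 0.003,"spin": -0.144}
    - {"x": 0,"y": 0,"z": 0.003,"spin": -0.162}
    - {"x": 0,"y": 0,"z": 0.003,"spin": -0.18}
    - {"x": 0,"y": 0,"z": 0.003,"spin": -0.198}
    - {"x": 0,"y": 0,"z": 0.003,"spin": -0.216}
    - {"x": 0,"y": 0,"z": 0.003,"spin": -0.234}
    - {"x": 0,"y": 0,"z": 0.003,"spin": -0.245}
    - {"x": 0,"y": 0,"z": 0.003,"spin": -0.245}

```text
clock: 16.6
eef_pos: [0.4959, -0.2807, 0.0798]
tool_rot: [0.705, 0.71, 0.001, 0.0]
force: [3.6, 6.3, 13.7]
finger_gap: 0.0089
grip_force: 80.8
```

Run:
```python
from cell import robot
s=robot.observe()
for k in ["clock","eef_pos","tool_rot","joint_pos","force","wrist_torque","finger_gap","grip_force"]: print(k,s[k])
```

```text
clock 16.6
eef_pos [ 0.49590133 -0.28069034  0.07976975]
tool_rot [7.04537177e-01 7.09666741e-01 6.48879488e-04 2.48676372e-04]
joint_pos [-6.20554878e-01  6.05780975e-01  1.63947986e+00  1.53867381e-03
  8.95633181e-01 -6.28770485e-01]
force [ 3.55759931  6.32105863 13.68220851]
wrist_torque [ 1.19120707 -0.62271415  0.06283149]
finger_gap 0.008896637349912346
grip_force 80.77805757522583
```

Request:
carry_out:
  targets:
    - {"x": 0,"y": 0,"z": 0,"spin": -0.01}
    - {"x": 0,"y": 0,"z": 0,"spin": -0.02}
    - {"x": 0,"y": 0,"z": 0,"spin": -0.02}
    - {"x": 0,"y": 0,"z": 0,"spin": -0.02}

```text
clock: 16.93
eef_pos: [0.496, -0.2807, 0.0798]
tool_rot: [0.746, 0.666, 0.001, 0.0]
force: [2.8, 6.3, 12.8]
finger_gap: 0.0087
grip_force: 80.8
```

```bash
cat > st.py <<'E'
from cell import robot
from h import *
s=robot.observe(); q=s["tool_rot"]
print(s["clock"],np.round(s["eef_pos"],4),"yaw",np.degrees(2*np.arctan2(q[1],q[0]))-90,"F",np.round(s["force"],1),"T",np.round(s["wrist_torque"],3),s["finger_gap"],s["grip_force"])
c=robot.capture("scene"); np.savez("sc.npz",img=c["img"],M=c["cam_to_world"],p=[c["fov_y"],c["cx"],c["cy"],c["k1"]])
# red pixels near the plug at pointer height, mapped to polar angle about the plug axis
h=cv2.cvtColor(c["img"],cv2.COLOR_BGR2HSV)
m=((h[...,0]<8)|(h[...,0]>172))&(h[...,1]>150)&(h[...,2]>60)
v,u=np.nonzero(m); p=at(dict(np.load("sc.npz")),np.c_[u,v],.057)[:,:2]-[.4955,-.2812]
r=np.hypot(*p.T); k=(r>.024)&(r<.05)
print(k.sum(), np.round(np.sort(np.degrees(np.arctan2(p[k,1],p[k,0]))),0))
E
python3 st.py
```

```text
16.9333 [ 0.496  -0.2807  0.0798] yaw -6.515551767358232 F [ 2.8  6.3 12.8] T [ 1.227 -0.736  0.07 ] 0.00873181754651949 80.75818061828613
24 [-11.  -9.  -8.  -7.  -6.  -6.  -5.  -5.  -4.  -3.  -3.  -2.  -2.  -2.
  -1.  -0.   0.   1.   1.   2.   2.   3.   4.   4.]
```

Request:
carry_out:
  targets:
    - {"x": 0,"y": 0,"z": 0,"spin": -0.01}
    - {"x": 0,"y": 0,"z": 0,"spin": -0.02}
    - {"x": 0,"y": 0,"z": 0,"spin": -0.02}
    - {"x": 0,"y": 0,"z": 0,"spin": -0.02}

```text
clock: 17.32
eef_pos: [0.4961, -0.2808, 0.0798]
tool_rot: [0.786, 0.618, 0.001, 0.0]
force: [4.3, 6.6, 12.6]
finger_gap: 0.0089
grip_force: 80.7
```

```bash
python3 st.py
```

```text
17.3167 [ 0.4961 -0.2808  0.0798] yaw -13.703003586446926 F [ 4.3  6.6 12.6] T [ 1.174 -0.853  0.228] 0.008892067535363384 80.6711483001709
28 [-13. -13. -11. -11. -11.  -9.  -9.  -9.  -8.  -8.  -8.  -7.  -6.  -6.
  -6.  -5.  -5.  -5.  -4.  -4.  -3.  -3.  -2.  -2.  -2.  -1.  -0.   0.]
```

Request:
carry_out:
  targets:
    - {"x": 0,"y": 0,"z": 0,"spin": -0.006}
    - {"x": 0,"y": 0,"z": 0,"spin": -0.006}
    - {"x": 0,"y": 0,"z": 0,"spin": -0.006}

```text
clock: 17.62
eef_pos: [0.4961, -0.2808, 0.0798]
tool_rot: [0.798, 0.603, 0.001, 0.0]
force: [5.0, 6.6, 11.3]
finger_gap: 0.0089
grip_force: 80.8
```

```bash
python3 st.py
```

```text
17.6167 [ 0.4961 -0.2808  0.0798] yaw -15.841669212798053 F [ 5.   6.6 11.3] T [ 1.212 -0.828  0.446] 0.008899473381372083 80.7972514629364
28 [-15. -13. -13. -11. -11. -11. -11.  -9.  -9.  -9.  -8.  -8.  -8.  -7.
  -6.  -6.  -6.  -5.  -5.  -5.  -4.  -4.  -3.  -3.  -2.  -2.  -2.  -1.]
```

The torque climbs steeply (0.07, 0.23, 0.45 N m) while the pointer stays put, so the plug is at its stop. The key is seated with about 11 N of downward push. I'll make one last check of the parked pin and then hand in.

Run:
```python
from cell import robot
import numpy as np
for n in ["side","scene"]:
    c=robot.capture(n)
    for t in ["pin_grip","key_grip"]: print(n,t,[(np.round(d["xyz"],3).tolist(),round(d["score"],2)) for d in robot.spot_point(t,c)[:4]])
s=robot.observe(); print(s["force"],s["wrist_torque"],s["eef_pos"])
print(robot.job_done())
```

```text
side pin_grip [([0.513, -0.044, 0.076], 0.72), ([0.596, -0.011, 0.062], 0.7), ([0.498, -0.284, 0.057], 0.69), ([0.485, -0.191, 0.073], 0.54)]
side key_grip [([0.447, -0.035, 0.064], 0.6), ([0.495, -0.276, 0.095], 0.5)]
scene pin_grip [([0.51, -0.04, 0.081], 0.78), ([0.485, -0.189, 0.073], 0.68), ([0.496, -0.276, 0.058], 0.62), ([0.6, -0.006, 0.06], 0.52)]
scene key_grip [([0.44, -0.032, 0.068], 0.62), ([0.499, -0.281, 0.09], 0.61)]
[ 4.77176906  6.20897257 12.74684433] [ 1.20999464 -0.82395604  0.42699724] [ 0.49612581 -0.28081027  0.07979293]
the job is handed in; nothing more can be done
None
```

I handed in the job with the red pin parked upright in the notch and the key fully home, still held turned clockwise against the stop; no verdict came back, and I viewed 11 pictures, one over the limit of 10.

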